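# Push the roller grill's gate lever to hot-hold

### The arm

A 6-joint arm with a two-finger parallel gripper is mounted at the origin on the work surface. World frame = base frame: x ahead of the robot, y to its left, z up, the work surface at z = 0. Lengths are in m, angles in rad, forces in N, time in s.
With the tool pointing down it reaches from about 0.35 to 0.925 m from the base axis. Payload 6.4 kg.
Tool frame: the origin (TCP) lies between the finger pads; the fingertips stand 25 mm ahead of it and the grasp point (between the pads) lies 6 mm ahead of it; z points along the fingers, y is the direction in which the jaws open and shut (so a half turn about z gives the same grasp; the last joint's range is limited). The gripper opens to 85 mm and grips with 20 to 120 N. Pads are 22 mm wide; open, the fingers measure 114 mm over their backs; the gripper's body (76 mm by 85 mm) begins 54 mm behind the grasp point. The pads swing forward as they close: fully open they stand 13 mm farther back than shut.
Start: joints at [-1.302, 0.245, 1.558, -0, 1.339, -0.174], TCP at [0.279, -0.587, 0.256] pointing down, gripper open.
Joint ranges: [-3.13, 3.13], [-1.02, 2.26], [0.13, 2.54], [-0.95, 4.09], [0.21, 2.88], [-2.74, 2.74]. Speed limits (rad/s): [2.57, 2.57, 3.14, 3.14, 3.14, 3.14].

### API

Orientations are given as a unit quaternion [x, y, z, w].
In Python, from cell import manip gives the robot as it stands.
- The arm moves only by the tool play_rows, never from a script. Its argument "deltas" is a list that holds one entry, the list of rows, each a list of 6 numbers: the shift along the tool's x, y, z in m, then the turn, a rotation vector about the tool's x, y, z in degrees. A call has 1 to 20 rows; each row shifts and turns the pose as measured when the row begins, along the tool's axes as they then stand; what a row does not reach is not made up. A row lasts 1/12 s, in which the tool goes at most 41.7 mm and 7.16 degrees, less where a joint would pass 70% of its speed; a pose out of reach is approached as far as the arm can. A call is refused whole if a number of a shift passes 0.0417 or a number of a turn 7.16, either way. A call with a gripper value outside its range is refused whole. "gripper" is the finger opening in m, from 0 to 0.0854, set as the call begins (left out, the last holds). The fingers move at their own pace and stop on an object; "squeeze" is the grip in N (left out, the last holds). Time passes only in rows, so rows that do not move let the fingers close. It gives the time, the measured TCP pose, the force and the opening at its end, in the units of the state.
- manip.observe(): the state, without advancing time (a new reading comes with each control period).
- manip.camera(name): name is "side" or "top"; returns the picture (420x560x3 uint8, red, green, blue); there is no depth.
- manip.get_calibration(name): a dict with "intrinsics" (3x3 intrinsics, pixels), "R" (3x3) and "t" (3): a world point X has camera coordinates R X + t. Camera axes: x right, y down, z forward; pixel columns grow to the right and rows downward; lengths in m; the calibration is good to about 2 mm. A picture is of the moment at which its call begins. get_calibration takes no time and is no camera call.
- manip.close_job(): hands the job in, once; it reports no verdict.
The state is a dict: "time": time; "q": joint angles; "qvel": joint speeds; "joint_torque": joint torques, N m; "ee_pos": TCP position; "tool_rot": TCP orientation; "wrist_force": force on the tool from outside, world axes, zero at the start; "moment": the same for the moment, N m; "width": finger opening in m.
Only numpy, scipy, OpenCV 4.12 (cv2) and the standard library are available. Lean on these libraries where they do the work, as an engineer would, in place of code of your own. Each camera call takes 0.05 s, during which the arm holds its last target.

### The job

Set the roller grill to hot-hold: with a fingertip or the outside of the fingers, push the black gate lever along its L-shaped slot to the corner, then round the corner towards the rollers, until it is fully home at the red-marked end. Only push the lever, never grip it between the fingers; leave the thermostat knob and everything standing around where they are, and finish with the hand clear.

Things in the scene. Friction and masses are not known exactly. Their poses are not given: they have to be found in the camera images.
- grill: fixed roller grill, 440 mm wide (its y), 465 mm deep (its x). Origin on the table under the centre of its control apron; x points from the apron's front edge towards the rollers, y to the left along the apron, z up. The grill stands turned by up to about 0.4 rad. Apron: flat metal top 85 mm above the table, reaching from x = -100 to +100 mm and y = -220 to +220 mm; behind it side panels 155 mm high, rear wall 165 mm high and rollers with sausages up to about 156 mm
- slot_start (a point): the lever's first end of the L-shaped slot (beside a white bar mark), on the apron's top face, 85 mm above the table; grill frame x = -35, y = -50 mm
- slot_corner (a point): corner of the slot, on the apron's top face; grill frame x = -35, y = +40 mm. The first leg runs 90 mm along the grill's +y from slot_start to here
- slot_end (a point): final end of the slot (beside a red patch), on the apron's top face; grill frame x = +20, y = +40 mm. The second leg runs 55 mm along the grill's +x (towards the rollers) from slot_corner to here
- lever_head (a point): centre of the gate lever's head: an upright black block, 36 mm square, 43 mm high with a red top, its sides parallel to the grill's axes, from 12 mm to 55 mm above the apron (this point 33.5 mm above the apron, 118.5 mm above the table). It stands on a 12 mm round stem in the 15 mm wide slot; it does not turn, tilt or lift and stays where it is left; sliding it takes about 3 N
- gate_run (a joint): how far the lever has gone along the first leg, m: 0 at slot_start, 0.09 at the corner (a hard stop). Starts between 0 and 0.035
- gate_side (a joint): how far the lever has gone along the second leg, m: 0 in the first leg, 0.055 at slot_end (a hard stop). It can only move once gate_run is within about 2 mm of 0.09
- thermostat (a joint): rotary thermostat knob, 44 mm across, 44 mm high on a 68 mm base disc, at the right end of the apron (grill frame x = 10, y = -172 mm); rad, 0 at the start; to be left alone
- sauce_cup: small white sauce cup, 56 mm across, 36 mm high, standing on the grill's apron beyond the corner of the slot (left end); origin at the centre of its underside; loose, to be left alone
- shaker: small steel shaker, 36 mm across, 55 mm high, standing on the apron near the rollers, right of the slot; origin at the centre of its underside; loose, to be left alone
- red_bottle: red squeeze bottle, 64 mm across, 187 mm high, on the table to the left; origin at the centre of its underside; loose, to be left alone
- yellow_bottle: yellow squeeze bottle, same size, on the table to the left; loose, to be left alone
- white_bottle: white squeeze bottle, same size, on the table to the left; loose, to be left alone
- tongs: steel tongs with black tips, 235 mm long, 20 mm high, lying on the table to the right; loose, to be left alone
- paper_cup: paper-white drinking cup, 84 mm across, 100 mm high, on the table to the right; origin at the centre of its underside; loose, to be left alone

How it is judged:
By the outcome, as a careful person would: the job done as asked, in the order asked, and still so for the second after the job is handed in, with the robot touching nothing.
It also fails if it takes over 48 s, if anything falls off the work surface, if the arm or the gripper's body presses on something with over 40 N, if the wrist force passes 120 N, or if a joint passes its speed limit or range.

## Working session

There is one attempt and no reset: what is moved stays moved. The work goes in short steps, Python scripts to look and compute and a tool call to move; the robot and the scene stay as the last step left them, time stands still between calls to the robot, and variables do not carry over. Pictures are saved under pics/ and viewed, and the job is handed in when it is done.

Besides the shell and the picture viewer there is one more tool, called as name(argument=value, ...), one argument or row to a line, values as JSON. play_rows: Moves the arm, as the interface text tells. Its arguments: {"type":"object","properties":{"deltas":{"type":"array"},"gripper":{"type":"number"},"squeeze":{"type":"number"}},"required":["deltas"]}

```bash
mkdir -p pics
python3 - <<'E'
from cell import manip
import cv2
s=manip.observe();print(s)
for n in("side","top"):
    im=manip.camera(n);cv2.imwrite(f"pics/{n}0.png",im[:,:,::-1]);c=manip.get_calibration(n);print(n,c)
E
```

```text
{'time': 0.0, 'q': array([-1.30209581e+00,  2.45812810e-01,  1.55902887e+00,  7.19272494e-06,
        1.33869487e+00, -1.74106888e-01]), 'qvel': array([-4.79521618e-04, -6.45402243e-05,  1.77134683e-03,  2.03739350e-03,
        8.70876968e-04,  4.02426281e-04]), 'joint_torque': array([ 8.13278984e-04, -4.29510176e+01, -3.26131368e+01, -3.75496745e-05,
        5.21531532e-03, -3.27210877e-06]), 'ee_pos': array([ 0.27837466, -0.5868041 ,  0.2551731 ]), 'tool_rot': array([ 9.75589880e-01,  2.19598363e-01, -4.24576128e-05, -9.71024694e-04]), 'wrist_force': array([-0.33554674,  0.50397269,  0.32472382]), 'moment': array([-0.02029087, -0.00456317, -0.03908416]), 'width': 0.08589729446222417}
side {'intrinsics': array([[418.05128224,   0.        , 276.97319537],
       [  0.        , 418.05128224, 208.3481128 ],
       [  0.        ,   0.        ,   1.        ]]), 'R': array([[-0.96165849, -0.27365269, -0.01808754],
       [-0.12771007,  0.50520652, -0.85349664],
       [ 0.24269959, -0.81846233, -0.52078434]]), 't': array([0.49525873, 0.17067878, 1.18128599])}
top {'intrinsics': array([[467.16890737,   0.        , 280.75477828],
       [  0.        , 467.16890737, 207.08919207],
       [  0.        ,   0.        ,   1.        ]]), 'R': array([[-0.01388055, -0.99961455,  0.02404347],
       [-0.98805805,  0.01002183, -0.1537558 ],
       [ 0.15345558, -0.02589056, -0.98781631]]), 't': array([-0.0196389 ,  0.54013139,  1.36017642])}
```

View pics/side0.png

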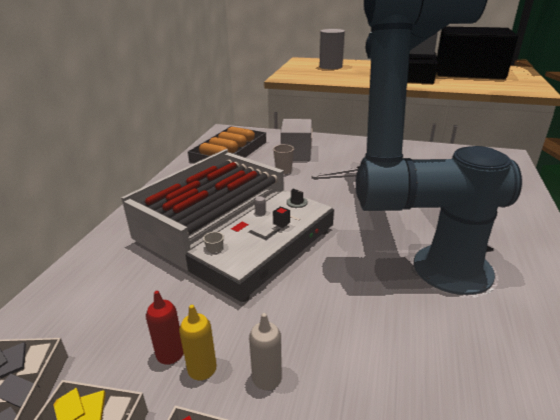

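View pics/top0.png

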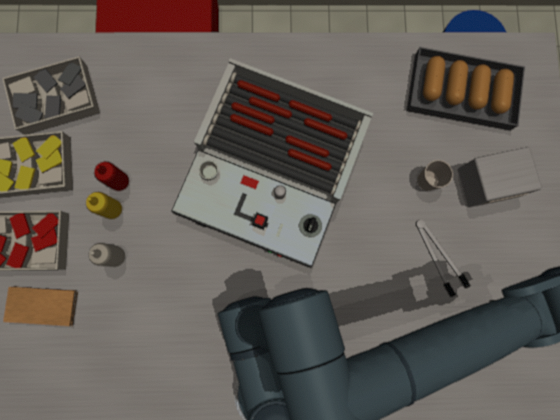

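Run:
```python
import cv2
im=cv2.imread("pics/top0.png");cv2.imwrite("pics/top0c.png",cv2.resize(im[150:350,150:420],None,fx=2.9,fy=2.9,interpolation=2))
```

```text
(no output)
```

View pics/top0c.png

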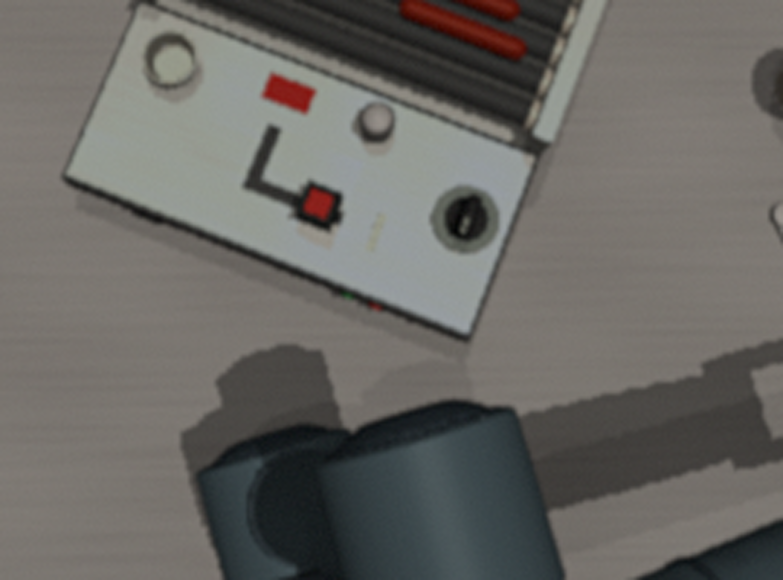

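The top crop shows the apron with these features, in crop pixels: front corners (65,180) and (467,338), slot corner (252,185), slot end (275,130), lever top (319,204), sauce cup (171,62), shaker (377,122) and knob (465,217). Next I fit the grill pose to them.

```bash
cat > h.py <<'E'
import numpy as np
from cell import manip
from scipy.spatial.transform import Rotation as Ro
def unproj(n,uv,z):
    c=manip.get_calibration(n);d=np.linalg.solve(c["intrinsics"],[uv[0],uv[1],1]);R=c["R"];o=-R.T@c["t"];d=R.T@d
    return o+d*(z-o[2])/d[2]
def proj(n,X):
    c=manip.get_calibration(n);p=c["intrinsics"]@(c["R"]@np.array(X)+c["t"]);return p[:2]/p[2]
E
python3 - <<'E'
from h import *
from scipy.optimize import least_squares
f=lambda p:(p[0]/2.9+150,p[1]/2.9+150)
pts=[((65,180),-.1,.22,.085),((467,338),-.1,-.22,.085),((252,185),-.035,.04,.085),((274,128),.0265,.04,.085),((465,217),.01,-.172,.129),((535,152),.1,-.22,.085)]
W=[unproj("top",f(p[0]),p[3])[:2] for p in pts]
G=np.array([p[1:3] for p in pts])
def r(v):
    c,s=np.cos(v[2]),np.sin(v[2]);return (G@np.array([[c,s],[-s,c]])+v[:2]-W).ravel()
s=least_squares(r,[.6,.1,0]);print(s.x,(r(s.x)*1000).reshape(-1,2).round(1))
v=s.x;c,sn=np.cos(v[2]),np.sin(v[2]);R=np.array([[c,-sn],[sn,c]])
for n,p,z in (("lever",(319,204),.140),("cup",(171,62),.121),("shaker",(377,122),.14)):
    w=unproj("top",f(p),z)[:2];print(n,w,R.T@(w-v[:2]))
for g in ((-.035,-.05),(-.035,.04),(.02,.04)): 
    w=R@g+v[:2];print(g,w,proj("side",[*w,.085]),np.hypot(*w))
E
python3 - <<'E'
import cv2
im=cv2.imread("pics/side0.png");cv2.imwrite("pics/side0c.png",cv2.resize(im[150:300,120:350],None,fx=3.4,fy=3.4,interpolation=2))
E
```

```text
[ 0.53302439  0.05430029 -0.38311577] [[ 0.7  7.7]
 [-2.4 -3.2]
 [ 0.7  2.2]
 [ 0.1  1.3]
 [ 2.8 -2.9]
 [-1.9 -5. ]]
lever [0.48800981 0.03453815] [-0.03436389 -0.03515646]
cup [0.6327831  0.17941343] [0.04575784 0.15333401]
shaker [ 0.5672615  -0.02203952] [ 0.06029182 -0.05800726]
(-0.035, -0.05) [0.48187112 0.02100849] [285.28058053 224.30435771] 0.4823288670118087
(-0.035, 0.04) [0.51551422 0.10448389] [266.09407004 238.57736039] 0.5259960004790907
(0.02, 0.04) [0.56652696 0.08392422] [251.30050427 231.98542946] 0.5727094143020367
```

View pics/side0c.png

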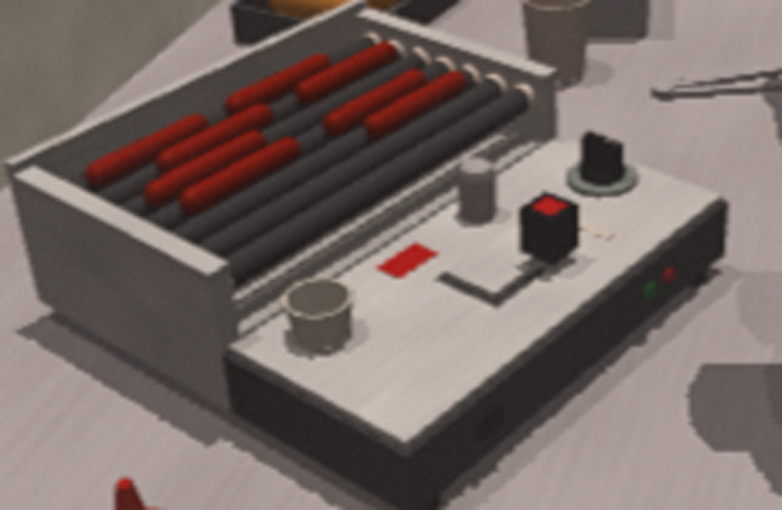

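The side view agrees with the fit: slot corner measured at (266,238), predicted (266,239). The lever stands at about gate_run 0.015. I'll close the fingers and turn the tool so that tool x = grill +y, tool y = grill +x and tool z = down.

play_rows(
  deltas=[
    [[0, 0, 0, 0, 0, -7.1], [0, 0, 0, 0, 0, -7.1], [0, 0, 0, 0, 0, -7.1], [0, 0, 0, 0, 0, -7.1], [0, 0, 0, 0, 0, -7.1], [0, 0, 0, 0, 0, -7.1], [0, 0, 0, 0, 0, 0]],
  ],
  gripper=0,
)

```text
time: 0.68
ee_pos: [0.2778, -0.5846, 0.2504]
tool_rot: [0.825, 0.565, 0.002, -0.005]
wrist_force: [0.5, -0.0, -0.5]
width: 0.0005
```

```bash
cat >> h.py <<'E'
V=np.array([0.53302,0.0543,-0.3831])
def st():
    s=manip.observe();R=Ro.from_quat(s["tool_rot"]).as_matrix()
    c,sn=np.cos(V[2]),np.sin(V[2]);G=np.array([[c,-sn],[sn,c]])
    g=G.T@(s["ee_pos"][:2]-V[:2])
    T=np.array([[0,1,0],[1,0,0],[0,0,-1]]);RG=np.eye(3);RG[:2,:2]=G
    err=Ro.from_matrix(R.T@(RG@T)).as_rotvec(degrees=True)
    print("t",round(s["time"],2),"grill xy mm",(g*1e3).round(1),"z",round(s["ee_pos"][2]*1e3,1),"turn needed",err.round(2),"F",s["wrist_force"].round(1),"Fgrill",(G.T@s["wrist_force"][:2]).round(1),"w",round(s["width"],4),"q",s["q"].round(2))
E
python3 -c "
from h import *
st()"
```

```text
t 0.68 grill xy mm [   2.1 -688. ] z 250.4 turn needed [-0.34 -0.46  0.71] F [ 0.5 -0.  -0.5] Fgrill [0.4 0.2] w 0.0005 q [-1.3   0.25  1.56  0.    1.34 -0.93]
```

play_rows(
  deltas=[
    [[0.032, -0.002, 0, -0.1, -0.1, 0.1], [0.032, -0.002, 0, -0.1, -0.1, 0.1], [0.032, -0.002, 0, -0.1, -0.1, 0.1], [0.032, -0.002, 0, 0, 0, 0.1], [0.032, -0.002, 0, 0, 0, 0.1], [0.032, -0.002, 0, 0, 0, 0.1], [0.032, -0.002, 0, 0, 0, 0], [0.032, -0.002, 0, 0, 0, 0], [0.032, -0.002, 0, 0, 0, 0], [0.032, -0.002, 0, 0, 0, 0], [0.032, -0.002, 0, 0, 0, 0], [0.032, -0.002, 0, 0, 0, 0], [0.032, -0.002, 0, 0, 0, 0], [0.032, -0.002, 0, 0, 0, 0], [0.032, -0.002, 0, 0, 0, 0], [0.032, -0.002, 0, 0, 0, 0]],
  ],
)

```text
time: 2.02
ee_pos: [0.453, -0.0829, 0.2475]
tool_rot: [0.847, 0.532, 0.001, -0.003]
wrist_force: [1.2, 0.0, 0.2]
width: 0.0003
```

```bash
python3 -c "
from h import *
st()"
```

```text
t 2.02 grill xy mm [ -23.  -157.2] z 247.5 turn needed [-0.26 -0.33 -3.81] F [1.2 0.  0.2] Fgrill [1.1 0.5] w 0.0003 q [-0.43 -0.21  2.03  0.01  1.32  0.02]
```

play_rows(
  deltas=[
    [[0.016, -0.003, 0.008, -0.1, -0.1, -1.3], [0.016, -0.003, 0.008, -0.1, -0.1, -1.3], [0.016, -0.003, 0.008, -0.1, -0.1, -1.3], [0.012, -0.003, 0.008, 0, 0, 0], [0, 0, 0, 0, 0, 0], [0, 0, 0, 0, 0, 0]],
  ],
)

```text
time: 2.52
ee_pos: [0.4673, -0.014, 0.2144]
tool_rot: [0.83, 0.558, 0.001, 0.0]
wrist_force: [0.6, -0.8, 0.9]
width: 0.0003
```

```bash
python3 -c "
from h import *
st()
import cv2
for n in('side','top'):
    im=manip.camera(n)[:,:,::-1]
    im=im[100:300,120:400] if n=='side' else im[120:320,150:430]
    cv2.imwrite(f'pics/{n}1.png',cv2.resize(im,None,fx=2.8,fy=2.8,interpolation=2))
"
```

```text
t 2.52 grill xy mm [-35.4 -87.9] z 214.4 turn needed [ 0.07 -0.06 -0.22] F [ 0.6 -0.8  0.9] Fgrill [ 0.9 -0.5] w 0.0003 q [-0.27 -0.15  2.05  0.    1.24  0.11]
```

View pics/side1.png

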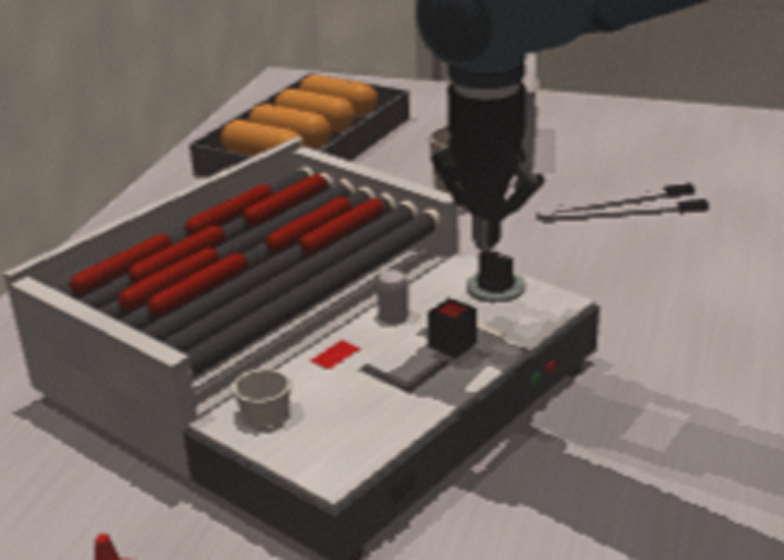

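View pics/top1.png

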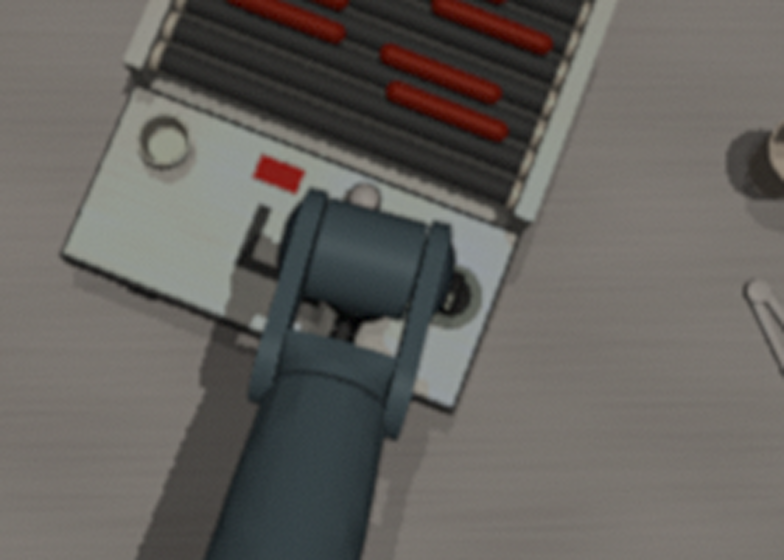

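```bash
python3 -c "
from h import *
s=manip.observe()
for d in (.02,.025,.03):
  X=s['ee_pos']-[0,0,d];p=proj('side',X);print(d,(p-[120,100])*2.8)
"
```

```text
0.02 [484.46825736 242.60292877]
0.025 [484.45901259 246.86911392]
0.03 [484.44980759 251.11694644]
```

play_rows(
  deltas=[
    [[0, 0, 0.012, 0, 0, 0], [0, 0, 0.012, 0, 0, 0], [0, 0, 0.012, 0, 0, 0], [0, 0, 0.012, 0, 0, 0], [0, 0, 0.012, 0, 0, 0], [0, 0, 0.012, 0, 0, 0], [0, 0, 0, 0, 0, 0], [0, 0, 0, 0, 0, 0]],
  ],
)

```text
time: 3.28
ee_pos: [0.4687, -0.0217, 0.1394]
tool_rot: [0.834, 0.551, 0.003, 0.003]
wrist_force: [-0.0, -0.8, -0.2]
width: -0.0004
```

```bash
python3 -c "
from h import *
st()
import cv2
for n in('side',):
    im=manip.camera(n)[:,:,::-1]
    im=im[150:290,170:370]
    cv2.imwrite(f'pics/{n}2.png',cv2.resize(im,None,fx=3.9,fy=3.9,interpolation=2))
"
```

```text
t 3.28 grill xy mm [-31.2 -94.5] z 139.4 turn needed [ 0.46 -0.04 -1.13] F [-0.  -0.8 -0.2] Fgrill [ 0.2 -0.7] w -0.0004 q [-0.29 -0.04  2.1  -0.    1.08  0.11]
```

View pics/side2.png

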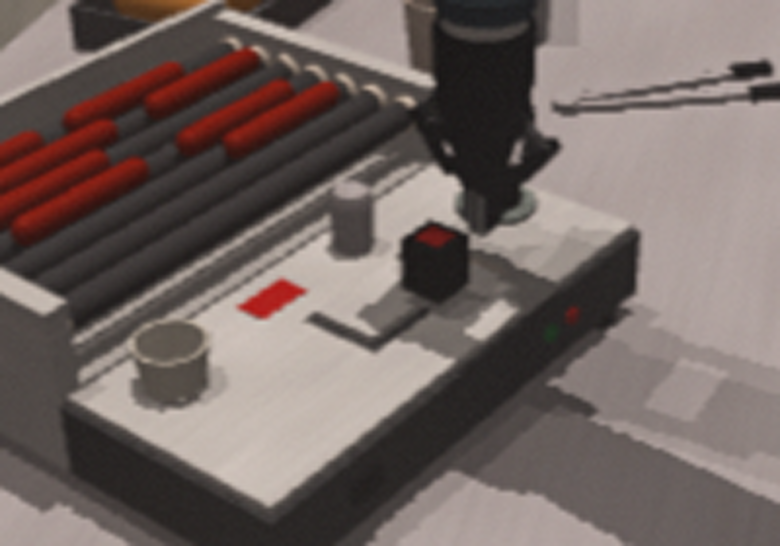

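play_rows(
  deltas=[
    [[0.004, -0.002, 0, 0.2, 0, -0.4], [0.006, -0.002, 0, 0.2, 0, -0.4], [0.008, -0.001, 0, 0, 0, -0.3], [0.008, 0, 0, 0, 0, 0], [0.008, 0, 0, 0, 0, 0], [0.008, 0, 0, 0, 0, 0], [0.008, 0, 0, 0, 0, 0], [0, 0, 0, 0, 0, 0]],
  ],
)

```text
time: 4.0
ee_pos: [0.4859, 0.0301, 0.1424]
tool_rot: [0.828, 0.56, 0.001, 0.003]
wrist_force: [-0.3, -0.3, -0.0]
width: 0.0002
```

```bash
python3 -c "
from h import *
st()"
```

```text
t 4.0 grill xy mm [-34.7 -40. ] z 142.4 turn needed [0.38 0.09 0.08] F [-0.3 -0.3 -0. ] Fgrill [-0.2 -0.4] w 0.0002 q [-0.17 -0.    2.05 -0.    1.08  0.21]
```

play_rows(
  deltas=[
    [[0.007, 0, 0, 0, 0, 0], [0.007, 0, 0, 0, 0, 0], [0.007, 0, 0, 0, 0, 0], [0.007, 0, 0, 0, 0, 0]],
  ],
)

```text
time: 4.33
ee_pos: [0.4971, 0.0576, 0.1424]
tool_rot: [0.828, 0.56, 0.0, 0.004]
wrist_force: [-0.7, -2.8, -0.3]
width: 0.0002
```

```bash
python3 -c "
from h import *
st()
import cv2
for n in('side',):
    im=manip.camera(n)[:,:,::-1]
    im=im[150:290,170:370]
    cv2.imwrite(f'pics/{n}3.png',cv2.resize(im,None,fx=3.9,fy=3.9,interpolation=2))
"
```

```text
t 4.33 grill xy mm [-34.5 -10.4] z 142.4 turn needed [0.38 0.2  0.07] F [-0.7 -2.8 -0.3] Fgrill [ 0.4 -2.8] w 0.0002 q [-0.11  0.03  2.02 -0.01  1.08  0.28]
```

View pics/side3.png

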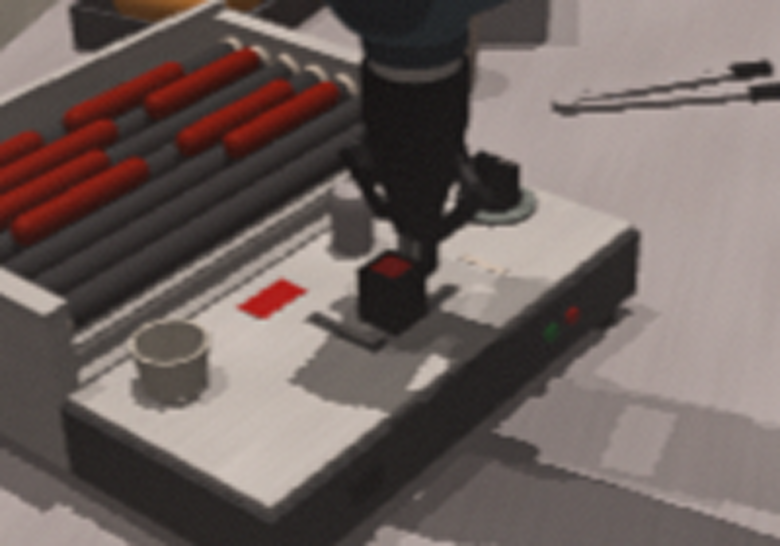

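The lever head is now at about (392,290) in the crop and is being pushed at about 2.8 N. The corner is close, roughly 20 mm further.

play_rows(
  deltas=[
    [[0.006, 0, 0, 0.2, 0, 0], [0.006, 0, 0, 0.1, 0, 0], [0.005, 0, 0, 0, 0, 0], [0.004, 0, 0, 0, 0, 0]],
  ],
)

```text
time: 4.72
ee_pos: [0.506, 0.0794, 0.1424]
tool_rot: [0.828, 0.56, -0.002, 0.002]
wrist_force: [-6.4, -16.9, 5.6]
width: 0.0002
```

```bash
python3 -c "
from h import *
st()"
```

```text
t 4.72 grill xy mm [-34.5  13.1] z 142.4 turn needed [0.06 0.25 0.12] F [ -6.4 -16.9   5.6] Fgrill [  0.3 -18. ] w 0.0002 q [-0.06  0.06  1.99 -0.    1.09  0.32]
```

play_rows(
  deltas=[
    [[0.003, 0, 0, 0, 0, 0], [0.003, 0, 0, 0, 0, 0]],
  ],
)

```text
time: 4.88
ee_pos: [0.5063, 0.0797, 0.1426]
tool_rot: [0.827, 0.562, -0.01, 0.006]
wrist_force: [-9.5, -21.0, 6.9]
width: -0.0002
```

```bash
python3 -c "
from h import *
st()"
```

```text
t 4.88 grill xy mm [-34.3  13.6] z 142.6 turn needed [-0.11  1.36  0.39] F [ -9.5 -21.    6.9] Fgrill [ -1. -23.] w -0.0002 q [-0.06  0.07  1.98 -0.02  1.1   0.33]
```

At the corner's hard stop the side force rose to 23 N. Now I back off and go round to the front face.

play_rows(
  deltas=[
    [[-0.006, 0, 0, 0, 0.5, 0], [-0.01, 0, 0, 0, 0.5, 0], [-0.01, 0, 0, 0, 0.3, 0], [0, -0.02, 0, 0, 0, 0], [0, -0.02, 0, 0, 0, 0], [0, -0.02, 0, 0, 0, 0], [0, 0, 0, 0, 0, 0]],
  ],
)

```text
time: 5.47
ee_pos: [0.4404, 0.0799, 0.1435]
tool_rot: [0.828, 0.561, 0.002, -0.003]
wrist_force: [-0.9, 0.3, -2.0]
width: 0.0003
```

```bash
python3 -c "
from h import *
st()
import cv2
for n in('side',):
    im=manip.camera(n)[:,:,::-1]
    im=im[150:290,170:370]
    cv2.imwrite(f'pics/{n}4.png',cv2.resize(im,None,fx=3.9,fy=3.9,interpolation=2))
"
```

```text
t 5.47 grill xy mm [-95.5 -10.9] z 143.5 turn needed [-0.17 -0.44  0.16] F [-0.9  0.3 -2. ] Fgrill [-1. -0.] w 0.0003 q [-0.08 -0.1   2.15  0.01  1.1   0.3 ]
```

View pics/side4.png

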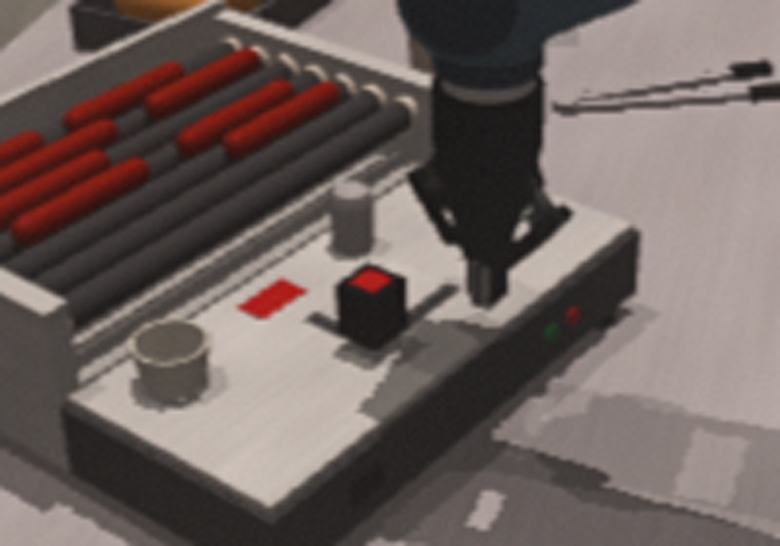

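The lever sits at the slot corner, with its head at (371,305). The hand is clear at the front edge, so I slide across and then push towards the rollers.

play_rows(
  deltas=[
    [[0.013, 0, 0, 0, 0, 0], [0.013, 0, 0, 0, 0, 0], [0.013, 0, 0, 0, 0, 0], [0.012, 0, 0, 0, 0, 0], [0, 0, 0, 0, 0, 0]],
  ],
)

```text
time: 5.93
ee_pos: [0.4664, 0.1293, 0.1467]
tool_rot: [0.829, 0.559, 0.007, -0.002]
wrist_force: [-0.1, 0.4, 0.7]
width: 0.0002
```

```bash
python3 -c "
from h import *
st()"
```

```text
t 5.93 grill xy mm [-89.8  44.7] z 146.7 turn needed [ 0.27 -0.83 -0.01] F [-0.1  0.4  0.7] Fgrill [-0.3  0.3] w 0.0002 q [ 0.03 -0.02  2.06  0.01  1.09  0.41]
```

play_rows(
  deltas=[
    [[-0.002, 0.006, 0.003, 0.2, -0.5, 0], [-0.001, 0.006, 0.002, 0, -0.3, 0], [0, 0.007, 0, 0, 0, 0], [0, 0.007, 0, 0, 0, 0], [0, 0.007, 0, 0, 0, 0], [0, 0.007, 0, 0, 0, 0], [0, 0.007, 0, 0, 0, 0]],
  ],
)

```text
time: 6.52
ee_pos: [0.5128, 0.1065, 0.1408]
tool_rot: [0.829, 0.559, -0.001, -0.002]
wrist_force: [-3.2, 3.2, 1.4]
width: 0.0002
```

```bash
python3 -c "
from h import *
st()
import cv2
for n in('side',):
    im=manip.camera(n)[:,:,::-1]
    im=im[150:290,170:370]
    cv2.imwrite(f'pics/{n}5.png',cv2.resize(im,None,fx=3.9,fy=3.9,interpolation=2))
"
```

```text
t 6.52 grill xy mm [-38.3  40.9] z 140.8 turn needed [-0.2  -0.06 -0.12] F [-3.2  3.2  1.4] Fgrill [-4.1  1.8] w 0.0002 q [-0.01  0.09  1.96  0.    1.09  0.37]
```

View pics/side5.png

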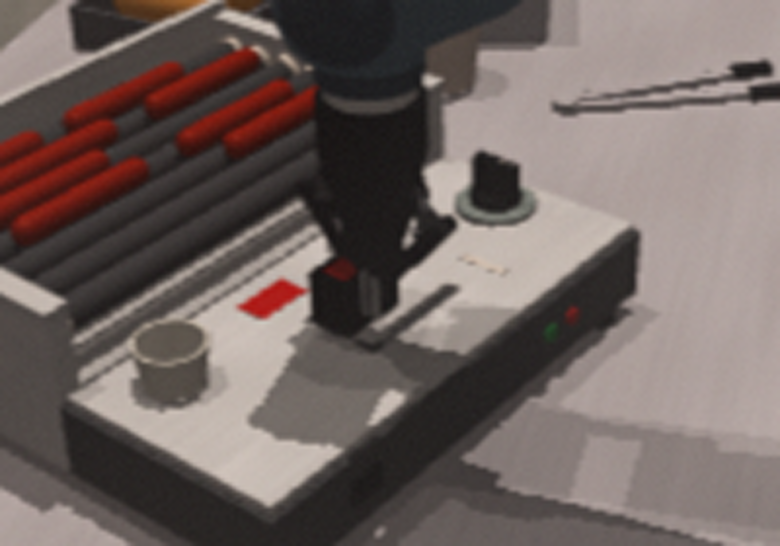

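The lever has turned the corner and is moving along the second leg, with its head at (345,295). I keep pushing.

play_rows(
  deltas=[
    [[0, 0.006, 0, 0, 0, 0], [0, 0.006, 0, 0, 0, 0], [0, 0.005, 0, 0, 0, 0], [0, 0.005, 0, 0, 0, 0]],
  ],
)

```text
time: 6.9
ee_pos: [0.5353, 0.0969, 0.1405]
tool_rot: [0.83, 0.558, -0.001, -0.002]
wrist_force: [-2.3, 1.6, 1.3]
width: 0.0001
```

```bash
python3 -c "
from h import *
st()"
```

```text
t 6.9 grill xy mm [-13.8  40.4] z 140.5 turn needed [-0.23 -0.03 -0.15] F [-2.3  1.6  1.3] Fgrill [-2.7  0.6] w 0.0001 q [-0.03  0.14  1.91  0.    1.1   0.35]
```

play_rows(
  deltas=[
    [[0, 0.004, 0, 0, 0, 0], [0, 0.003, 0, 0, 0, 0], [0, 0.003, 0, 0, 0, 0]],
  ],
)

```text
time: 7.15
ee_pos: [0.5413, 0.0946, 0.1402]
tool_rot: [0.83, 0.558, -0.006, -0.008]
wrist_force: [-19.8, 7.8, 16.7]
width: -0.0002
```

```bash
python3 -c "
from h import *
st()"
```

```text
t 7.15 grill xy mm [-7.4 40.4] z 140.2 turn needed [-1.15  0.08 -0.16] F [-19.8   7.8  16.7] Fgrill [-21.2  -0.2] w -0.0002 q [-0.04  0.16  1.89  0.01  1.12  0.35]
```

The push force rose to 21 N at about the expected travel, so the lever is against the end stop. I retreat straight back and then up.

play_rows(
  deltas=[
    [[0, -0.006, 0, -0.5, 0, 0], [0, -0.012, 0, -0.4, 0, 0], [0, -0.02, 0, 0, 0, 0], [0, -0.02, 0, 0, 0, 0], [0, -0.02, -0.01, 0, 0, 0], [0, -0.01, -0.03, 0, 0, 0], [0, 0, -0.035, 0, 0, 0], [0, 0, -0.035, 0, 0, 0], [-0.03, 0, -0.02, 0, 0, 0], [-0.035, 0, 0, 0, 0, 0], [-0.035, 0, 0, 0, 0, 0], [-0.035, 0, 0, 0, 0, 0], [-0.035, 0, 0, 0, 0, 0], [-0.035, 0, 0, 0, 0, 0], [0, 0, 0, 0, 0, 0], [0, 0, 0, 0, 0, 0]],
  ],
)

```text
time: 8.48
ee_pos: [0.3831, -0.0756, 0.2835]
tool_rot: [0.829, 0.559, 0.004, 0.017]
wrist_force: [0.7, 0.2, -0.8]
width: 0.0002
```

```bash
python3 -c "
from h import *
st()
import cv2
for n in('side','top'):
    im=manip.camera(n)[:,:,::-1]
    cv2.imwrite(f'pics/{n}6f.png',im)
    im=im[150:290,120:320] if n=='side' else im[140:280,150:350]
    cv2.imwrite(f'pics/{n}6.png',cv2.resize(im,None,fx=3.9,fy=3.9,interpolation=2))
"
```

```text
t 8.48 grill xy mm [ -90.5 -176.5] z 283.5 turn needed [ 1.88  0.78 -0.01] F [ 0.7  0.2 -0.8] Fgrill [0.5 0.4] w 0.0002 q [-0.48 -0.47  2.16 -0.01  1.41 -0.1 ]
```

View pics/side6.png

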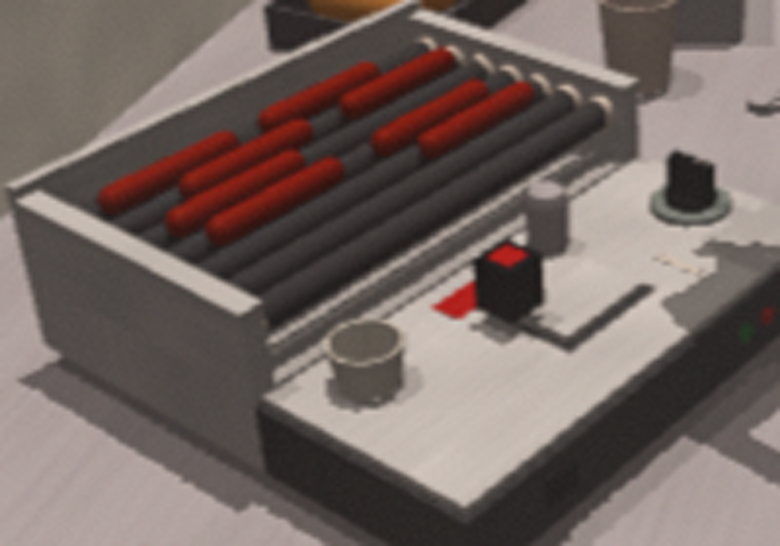

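View pics/top6.png

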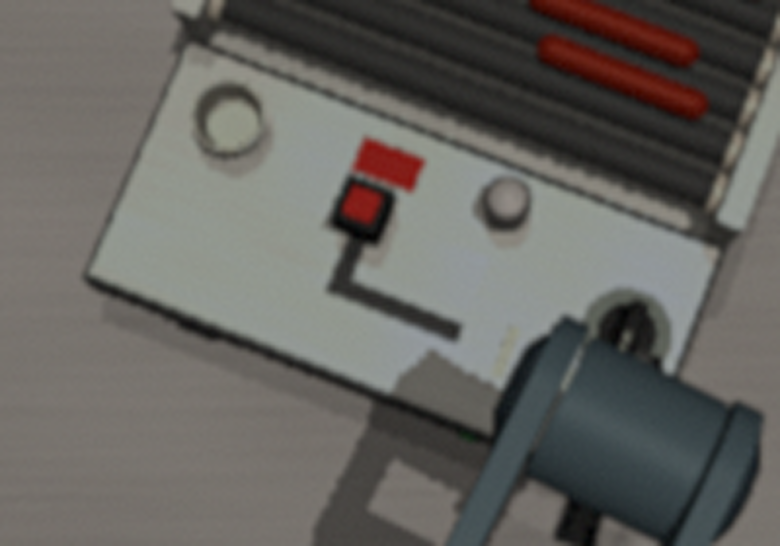

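View pics/top6f.png

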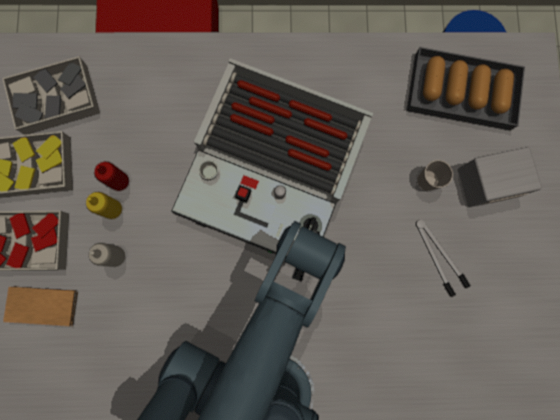

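```bash
python3 -c "
from h import *
import cv2
c,s=np.cos(V[2]),np.sin(V[2]);G=np.array([[c,-s],[s,c]])
for n,p,z in(('lever',(361,205),.14),('corner',(338,287),.085),('cup',(230,120),.121),('shaker',(506,199),.14)):
  w=unproj('top',(p[0]/3.9+150,p[1]/3.9+140),z)[:2];print(n,G.T@(w-V[:2])*1e3)
p=(508,255);w=unproj('side',(p[0]/3.9+120,p[1]/3.9+150),.14)[:2];print(G.T@(w-V[:2])*1e3)
a=cv2.imread('pics/side0.png');b=cv2.imread('pics/side6f.png')
o=[cv2.resize(i[180:220,270:330],None,fx=6,fy=6,interpolation=2) for i in(a,b)]
cv2.imwrite('pics/knob.png',np.hstack(o))
"
```

```text
lever [20.73954345 38.99379779]
corner [-34.499983    38.54067972]
cup [ 47.42132028 153.99450582]
shaker [ 62.8071035  -56.26225751]
[21.90360775 38.09780711]
```

View pics/knob.png

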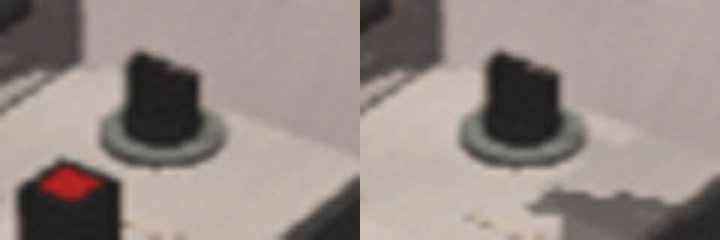

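The lever measures (20.7, 39.0) mm against the slot end at (20, 40), and the knob looks the same before and after. The cup and shaker are where they were, to within reading error, so I hand in.

```bash
python3 -c "
from cell import manip
print(manip.close_job())"
```

```text
the job is handed in; nothing more can be done
None
```

The gate lever is at the red-marked end of its slot, and I handed the job in with the hand clear. No verdict was reported.

**What I did:** with the fingers shut, I pushed the lever along the first leg to the corner stop, where the side force rose to about 23 N. I then went round to its front face and pushed it towards the rollers until the end stop, at about 21 N. After that I backed off, lifted and moved aside. The lever was never gripped. The last clock reading was 8.5 s.

**Last checks:**
- **Lever:** the top camera put the head at grill (20.7, 39.0) mm and the side camera at (21.9, 38.1) mm. The slot end is at (20, 40) mm.
- **Knob, cup, shaker:** the knob looks the same in side pictures from before and after. The sauce cup and shaker read within 3 mm of their first positions, which is my reading error.
- **Other items:** the bottles, tongs and paper cup look unmoved in the top picture; I did not measure them.
- **Contact:** the wrist force was about 1 N once clear.

**Disagreements:** my first grill fit was up to 8 mm off at one apron corner, but only about 2 mm off at the slot. The two stops came 2–5 mm further than that fit predicted.

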